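# Hold the magnifier over the soldered pendant

### The job

Take the hand magnifier by its handle, draw it out of the slanting slot of its wooden stand, turn it level and hold it with the lens centred over the round pendant on the soldering board, about 7 cm above it, so that the whole pendant disc can be inspected through the glass. Keep the gripper off the lens and its rim, and leave the stand, the other two copper pieces, the pendant, the charcoal block and the tweezers where they are. Finish while still holding the magnifier there, level and quite still, gripped only by the handle and resting on nothing.

Things in the scene. Friction and masses are not known exactly. Their poses are not given: they have to be found in the camera images.
- magnifier: hand magnifier, 0.11 to 0.22 kg: clear lens in a round steel rim, 80 mm across, 10 mm thick; straight black handle. Origin: lens centre. z: square to the lens (either face up will do). The handle runs along -x: thin steel neck to x = -55 mm, black handle (16 mm wide along y, 14 mm thick along z) from -55 to -145 mm. Centre of mass near x = -25 mm
- lens (a point): centre of the magnifier's lens, same frame as magnifier. At the start the lens end sits in the stand's slot
- grip (a point): good place to grip: on the handle's axis, 95 mm from the lens centre (50 mm of handle lie beyond it); axes as magnifier. At the start the handle slants up out of the stand at about 45 degrees, leaning towards the robot side, with its y level: it can be gripped across its 16 mm width from straight above
- stand: loose beech tool stand, 1 kg, 104 mm deep (x -44 to +60), 220 mm wide (y), 88 mm high. Origin: on the bench under it. Its front face slopes at 45 degrees and looks up and to the stand's -x, the robot side. Two file handles (19 mm thick, part of the stand) stick 86 mm out of that face at y = -90 and +90 mm, parallel to the magnifier's handle
- slot_mouth (a point): middle of the slot's mouth on the sloping face, 64 mm above the bench; axes as stand (z up). The slot is 86 mm wide (y), 11.8 mm thick and 46 mm deep, square into the face: the magnifier is drawn out along it, towards the stand's -x and +z in equal parts
- board: pale, scorched soldering board, fixed, 200 mm (x) by 240 mm (y), 24 mm thick. Origin: centre of its underside on the bench. The three copper pieces lie on it, in any order along y
- pendant: the round copper pendant lying on the board: a disc 44 mm across and 3 mm thick with a round raised setting 25 mm across in its middle, 10 mm high in all, and a small wire loop at its edge (along +x, 30 mm out). Origin: centre of its underside; z up
- pendant_top (a point): top centre of the pendant's setting, 10 mm above the pendant's underside
- band: plain copper finger ring lying flat on the board, 25 mm across, 7 mm high, origin at the centre of its underside: leave it
- bar: copper bar, 12 x 44 x 3 mm with three small round studs (7.5 mm high), lying on the board, origin at the centre of its underside: leave it
- charcoal: black charcoal soldering block, 55 x 90 x 33 mm, loose on the bench, origin at the centre of its underside: leave it
- tweezers: steel tweezers lying flat on the bench, 150 mm long along x, 7 mm high, origin near the middle on the underside: leave them
Things that resemble listed ones, but are neither listed nor needed, are in the scene too. Several things have the shape of the charcoal; the one meant has the colours described above.

How it is judged:
On the way:
1. the magnifier is drawn clear of the stand, held by the fingers (distance between lens and slot_mouth above 0.06 m and contact force between magnifier and stand below 0.05 N and contact force between magnifier and the fingers above 1 N), for 0.1 s.
At the end, for the whole second after the job is handed in: Held still by the handle, touching neither stand, board nor charcoal: lens centre within 14 mm of the pendant's centre seen from above, 45 to 100 mm above its top, level within 0.2 rad. Copper pieces moved under 8 mm, charcoal and tweezers under 10 mm, stand under 20 mm and 0.1 rad (horizontal distance between lens and pendant_top below 0.014 m and z of lens in the frame of pendant_top between 0.045 and 0.1 m and (angle between magnifier's own z axis and vertical below 0.2 rad or angle between magnifier's own z axis and vertical above 2.94 rad) and contact force between magnifier_c2 and the fingers above 1 N and contact force between magnifier and stand below 0.05 N and contact force between magnifier and board below 0.05 N and contact force between magnifier and charcoal below 0.05 N and linear speed of magnifier below 0.02 m/s and angular speed of magnifier below 0.15 rad/s and distance of each of pendant, band, bar from where it was at the start of the episode below 0.008 m and distance of stand from where it was at the start of the episode below 0.02 m and angle between stand's own z axis and vertical below 0.1 rad and distance of each of charcoal, tweezers from where it was at the start of the episode below 0.01 m); the arm keeps its last pose, push and grip.
It fails at once if the gripper touches the lens or its rim (contact force between the fingers and magnifier_c0 above 0.3 N).
It fails at once if the stand is dragged (more than 20 mm) or tipped (distance of stand from where it was at the start of the episode above 0.02 m or angle between stand's own z axis and vertical above 0.2 rad).
It fails at once if a copper piece is shifted by more than 8 mm (distance of any of pendant, band, bar from where it was at the start of the episode above 0.008 m).
It fails at once if the charcoal block or the tweezers are shifted by more than 10 mm (distance of any of charcoal, tweezers from where it was at the start of the episode above 0.01 m).
It also fails if it takes over 38 s, if anything falls off the work surface, if the arm or the gripper's body presses on something with over 40 N, if the wrist force passes 120 N, or if a joint passes its speed limit or range.

### The arm

A 6-joint arm with a two-finger parallel gripper is mounted at the origin on the work surface. World frame = base frame: x ahead of the robot, y to its left, z up, the work surface at z = 0. Lengths are in m, angles in rad, forces in N, time in s.
With the tool pointing down it reaches from about 0.25 to 0.8 m from the base axis. Payload 8.5 kg.
Tool frame: the origin (TCP) lies between the finger pads; the fingertips stand 17 mm ahead of it and the grasp point (between the pads) lies 2 mm behind it; z points along the fingers, y is the line along which they close (so a half turn about z gives the same grasp; the last joint's range is limited). The gripper opens to 85 mm and grips with 20 to 120 N. Pads are 22 mm wide; open, the fingers measure 114 mm over their backs; the gripper's body (76 mm by 85 mm) begins 54 mm behind the grasp point. The pads swing forward as they close: fully open they stand 13 mm farther back than shut.
Start: joints at [-1.259, 0.238, -0.013, 1.319, 0, 1.571], TCP at [0.161, -0.5, 0.248] pointing down, gripper open.
Joint ranges: [-2.66, 2.66], [-1.03, 1.9], [-1.14, 1.46], [-1.82, 2.27], [-1.45, 1.34], [-3.14, 3.14]. Speed limits (rad/s): [2.22, 2.22, 2.79, 3.14, 3.14, 3.14].

### API

Orientations are given as a unit quaternion [w, x, y, z].
In Python, from station import manip, viewer, finder gives the robot as it stands.
- The arm moves only by the tool apply_moves, never from a script. Its argument "motion" is one flat list of numbers, 7 for each row, row after row: the shift along the tool's x, y, z as a fraction of full scale, then the turn, a rotation vector about the tool's x, y, z as a fraction of full scale, then the closure, from -1 (fully open) to 1 (shut). A call has 1 to 5 rows; each row shifts and turns the commanded pose from where the row before left it, along the tool's axes as they then stand; what a row does not reach is not made up. Full scale, the value 1, is 20 mm for a shift and 4 degrees for a turn. A row lasts 1/10 s, in which the tool goes at most 50 mm and 8.59 degrees, less where a joint would pass 70% of its speed; a pose out of reach is approached as far as the arm can. A call with a number of a shift or a turn outside -1 to 1 is refused whole. A call with a gripper value outside its range is refused whole. The fingers move at their own pace and stop on an object; "newtons" is the grip in N (left out, the last holds). Time passes only in rows, so rows that do not move let the fingers close. It gives the time, the measured TCP pose, the force, the opening and the grip force at its end, in the units of the state.
- manip.read_state(): the state, without advancing time (a new reading comes with each control period).
- viewer.grab_frame(name): name is "scene" or "top" or "wrist"; returns a dict with "image" (400x640x3 uint8, red, green, blue), "fx", "fy", "cx", "cy" (pixels), "k1" (the pictures are not rectified: a ray, as slopes to the right and down, at radius r is drawn at 1 + k1 r^2 times it, then the intrinsics apply), "eye" and "attitude" of the camera in the world. Camera axes: x right, y down, z forward; pixel columns grow to the right and rows downward; lengths in m; the calibration is good to about 2 mm. A picture is of the moment at which its call begins. There is no depth.
- manip.job_done(): hands the job in; it is judged then, once.
Trained networks look in the newest picture that a camera, given by its name, has taken for a name from the list of things; names that differ only in an ending like _2 or _b are one class to them, and where a whole thing is asked for, a point or a joint stands for the part that bears it (a point fixed in the world has none). Each returns a list of dicts, best first, with "conf" (0 to 1); they miss things now and then, are a little off and sometimes report something else, mostly with a low value. They report only what shows in the picture. A call takes as long as a camera call. They do not tell look-alikes from the thing itself.
- finder.search_frame(name, camera): "at" ([row, column] in pixels, amid what is visible of it).
- finder.trace(name, camera): "mask" (400x640 bool, what is visible of it) and "at" ([row, column] in pixels, amid what is visible of it).
- finder.place_of(name, camera): "at" ([row, column] in pixels: a listed point, or the origin of a listed thing).
The state is a dict: "clock": time; "qpos": joint angles; "joint_velocities": joint speeds; "joint_torque": joint torques, N m; "eef_pos": TCP position; "tool_rot": TCP orientation; "ft_force": force on the tool from outside, world axes, zero at the start; "moment": the same for the moment, N m; "width": finger opening in m; "grasp_force": force on a finger pad.
Only numpy, scipy, OpenCV 4.12 (cv2) and the standard library are available. Lean on these libraries where they do the work, as an engineer would, in place of code of your own. Each camera call takes 0.05 s, during which the arm holds its last target. There are 200 camera calls.

## Working session

There is one attempt and no reset: what is moved stays moved. The work goes in short steps, Python scripts to look and compute and a tool call to move; the robot and the scene stay as the last step left them, time stands still between calls to the robot, and variables do not carry over. Pictures are saved under pics/ and viewed, at most 10 in all, crops included, and the job is handed in when it is done.

Besides the shell and the picture viewer there is one more tool, called after ">>>" by a JSON object that holds its "api" and its "payload", one argument or row to a line. apply_moves: Moves the arm, as the interface text tells. Shift numbers are shares of 20 mm and turn numbers shares of 4 degrees, none past 1 either way. Its arguments: {"type":"object","properties":{"motion":{"type":"array"},"newtons":{"type":"number"}},"required":["motion"]}

```bash
mkdir -p pics
cat > h.py <<'E'
import numpy as np, cv2
from scipy.spatial.transform import Rotation as R
from station import manip, viewer, finder
def rot(q): 
    q=np.array(q,float)
    return q if q.shape==(3,3) else R.from_quat(q[[1,2,3,0]]).as_matrix()
def ray(f,at):
    p=np.array([[[at[1],at[0]]]],float)
    K=np.array([[f['fx'],0,f['cx']],[0,f['fy'],f['cy']],[0,0,1.]])
    u=cv2.undistortPoints(p,K,np.array([f['k1'],0,0,0.]))[0,0]
    return rot(f['attitude'])@np.array([u[0],u[1],1.])
def onz(f,at,z):
    d=ray(f,at);e=np.array(f['eye']);return e+d*(z-e[2])/d[2]
def tri(fa):
    A=np.zeros((3,3));b=np.zeros(3)
    for f,at in fa:
        d=ray(f,at);d/=np.linalg.norm(d);P=np.eye(3)-np.outer(d,d);A+=P;b+=P@np.array(f['eye'])
    x=np.linalg.solve(A,b)
    return x,[float(np.linalg.norm(np.cross(x-f['eye'],ray(f,at)/np.linalg.norm(ray(f,at))))) for f,at in fa]
E
cat > a.py <<'E'
from h import *
np.set_printoptions(precision=3,suppress=True)
F={}
for c in ['scene','top']:
    F[c]=viewer.grab_frame(c); cv2.imwrite(f'pics/{c}0.png',F[c]['image'][:,:,::-1]); print(c,F[c]['eye'])
for n in ['lens','grip','slot_mouth','stand','board','pendant','pendant_top','band','bar','charcoal','tweezers']:
    best={}
    for c in F:
        r=finder.place_of(n,c); 
        print(n,c,[(np.round(x['at'],1).tolist(),round(x['conf'],2)) for x in r[:3]])
        if r: best[c]=r[0]['at']
    if len(best)==2: print('   tri',*tri([(F[c],best[c]) for c in best]))
print(manip.read_state())
E
python3 a.py
```

```text
scene [ 1.14  -0.325  0.607]
top [0.531 0.005 1.013]
lens scene [([187.2, 376.3], 0.9), ([268.9, 238.6], 0.39)]
lens top [([214.7, 232.2], 0.64)]
   tri [0.559 0.188 0.056] [0.002502291934087467, 0.0025022919340875185]
grip scene [([143.1, 371.5], 0.75)]
grip top [([246.1, 213.1], 0.58)]
   tri [0.491 0.217 0.125] [0.004516592748395647, 0.004516592748395533]
slot_mouth scene []
slot_mouth top [([218.2, 226.9], 0.96)]
stand scene [([206.3, 370.0], 0.74)]
stand top [([213.7, 235.2], 0.84)]
   tri [0.559 0.185 0.004] [0.00440164799627449, 0.004401647996274607]
board scene [([291.0, 210.1], 0.67), ([299.7, 164.1], 0.38)]
board top [([195.1, 405.4], 0.87)]
   tri [ 0.608 -0.221  0.008] [0.002189693937727468, 0.0021896939377274655]
pendant scene [([298.2, 167.7], 0.8), ([187.2, 374.0], 0.29)]
pendant top [([197.2, 436.2], 0.86)]
   tri [ 0.601 -0.292  0.025] [0.001653979334922254, 0.001653979334922286]
pendant_top scene []
pendant_top top [([192.5, 435.6], 0.68), ([193.2, 404.9], 0.6)]
band scene [([287.7, 202.8], 0.45)]
band top [([197.2, 409.1], 0.48)]
   tri [ 0.601 -0.23   0.015] [0.00
[... 333 characters left out ...]
)]
   tri [ 0.81  -0.198  0.004] [0.0030820965687148247, 0.003082096568714668]
tweezers scene [([201.4, 248.7], 0.6)]
tweezers top [([286.3, 330.8], 0.66)]
   tri [ 0.387 -0.043 -0.006] [0.0007754394696679704, 0.0007754394696679861]
{'clock': 1.2, 'qpos': array([-1.259,  0.238, -0.014,  1.319, -0.   ,  1.571]), 'joint_velocities': array([-0.001, -0.   , -0.   ,  0.002,  0.   , -0.002]), 'joint_torque': array([  0.   , -53.859,  34.669,   0.003,   0.   ,   0.   ]), 'eef_pos': array([ 0.161, -0.5  ,  0.248]), 'tool_rot': array([-0.   ,  0.988,  0.155, -0.   ]), 'ft_force': array([0.115, 0.324, 0.451]), 'moment': array([ 0.007, -0.025, -0.041]), 'grasp_force': 0.0, 'width': 0.08539668513783263}
```

View pics/scene0.png

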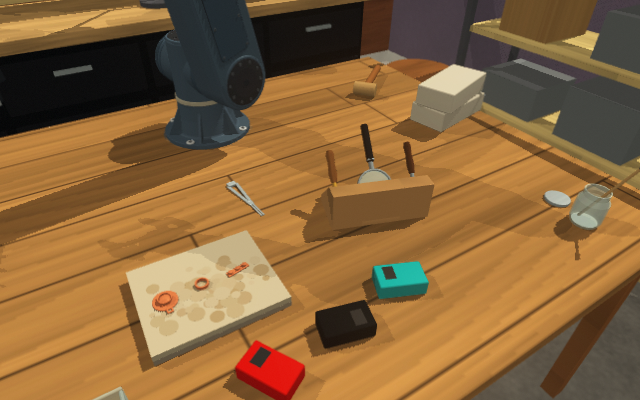

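View pics/top0.png

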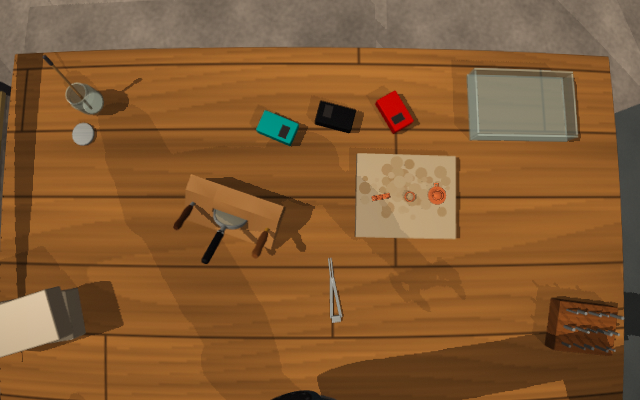

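Scene: the magnifier's black handle runs from about top (row 225, col 224) to (262, 206). The only look-alikes are the brown file handles at (217,184) and (242,261). Among the copper pieces, the round pendant is at top (195,437), the band at (197,409) and the bar at (197,380). The charcoal is the black block at (116,335), not the red or teal one. Next I'll take a close crop and refine the measurements.

```bash
cat > b.py <<'E'
from h import *
np.set_printoptions(precision=4,suppress=True)
F={c:viewer.grab_frame(c) for c in ['scene','top']}
im=F['top']['image']
crop=np.hstack([cv2.resize(im[165:275,165:295],None,fx=3,fy=3,interpolation=2),cv2.resize(im[145:255,350:470],None,fx=3,fy=3,interpolation=2)])
cv2.imwrite('pics/crop1.png',crop[:,:,::-1])
ends={}
boxes={'top':(225,275,195,235),'scene':(118,170,355,385)}
for c,(a,b,l,r) in boxes.items():
    m=np.zeros((400,640),bool); m[a:b,l:r]=F[c]['image'][a:b,l:r].max(2)<45
    n,lab,st,_=cv2.connectedComponentsWithStats(m.astype(np.uint8)); k=1+np.argmax(st[1:,4])
    p=np.argwhere(lab==k).astype(float); vx=cv2.fitLine(p.astype(np.float32),2,0,.01,.01).ravel()
    t=(p-vx[2:])@vx[:2]; ends[c]=[vx[2:]+vx[:2]*t.min(),vx[2:]+vx[:2]*t.max()]
    print(c,len(p),ends[c])
S=lambda e:sorted(e,key=lambda q:q[0])
# top: tip has larger row; scene: tip has smaller row
tip=tri([(F['top'],S(ends['top'])[1]),(F['scene'],S(ends['scene'])[0])])
near=tri([(F['top'],S(ends['top'])[0]),(F['scene'],S(ends['scene'])[1])])
print('tip',tip,'near',near); d=tip[0]-near[0]; print(np.linalg.norm(d),d/np.linalg.norm(d),'yaw of -d',np.degrees(np.arctan2(-d[1],-d[0])))
for n in ['pendant','lens','band','bar']:
  for c in F:
    for x in finder.trace(n,c)[:2]:
        p=np.argwhere(x['mask']); mid=(p.min(0)+p.max(0))/2
        print(n,c,round(x['conf'],2),p.mean(0),mid,onz(F[c],p.mean(0),.030 if n!='lens' else .06))
E
python3 b.py
```

```text
top 249 [array([230.5594, 221.0312]), array([262.4091, 203.7541])]
scene 198 [array([124.7066, 363.5963]), array([157.5174, 369.626 ])]
tip (array([0.4565, 0.2244, 0.154 ]), [0.0006594794320098841, 0.0006594794320099013]) near (array([0.5207, 0.1985, 0.1095]), [0.0016066584807281677, 0.0016066584807282952])
0.08231335697971691 [-0.7803  0.3146  0.5406] yaw of -d -21.960619396902384
pendant scene 0.93 [301.098  165.0539] [301.  164.5] [ 0.6105 -0.2968  0.03  ]
pendant scene 0.62 [160.6976 370.2646] [153.  373.5] [0.4341 0.2725 0.03  ]
pendant top 0.78 [194.6943 436.2   ] [194.  436.5] [ 0.6063 -0.2926  0.03  ]
lens scene 0.7 [161.2641 369.9828] [153.5 373.5] [0.4724 0.2393 0.06  ]
lens top 0.67 [231.4719 221.139 ] [236.5 223. ] [0.519  0.2102 0.06  ]
lens top 0.46 [195.8384 404.2777] [195.5 405. ] [ 0.6012 -0.2086  0.06  ]
band top 0.7 [194.6692 436.2731] [194. 436.] [ 0.6063 -0.2928  0.03  ]
bar scene 0.67 [269.3533 236.2067] [269.5 236.5] [ 0.6047 -0.164   0.03  ]
bar top 0.41 [196.6102 380.0678] [196.5 380. ] [ 0.6015 -0.1575  0.03  ]
```

View pics/crop1.png

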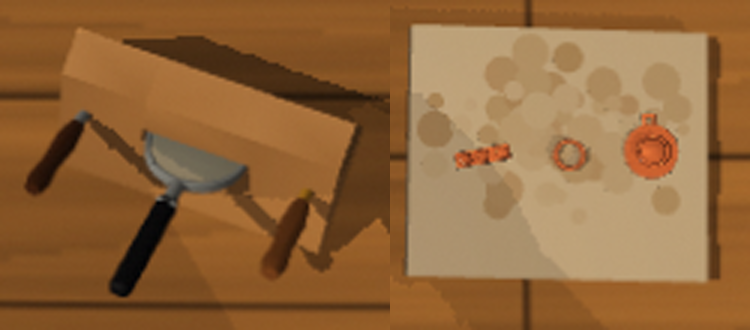

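The crop confirms it: the black handle with the steel rim lies between the two brown file handles, and the pendant, with its raised setting and a loop, is the rightmost copper piece at about top (195,437). I'll start with the yaw.

>>> {"api": "apply_moves", "payload": {
  "motion": [0,-1,0,0,0,1,-1,0,-1,0,0,0,1,-1,0,-1,0,0,0,1,-1,0,-1,0,0,0,1,-1,0,-1,0,0,0,1,-1],
  "newtons": 80
}}

```text
clock: 2.2
eef_pos: [0.1438, -0.4008, 0.2483]
tool_rot: [0.0, 1.0, -0.02, -0.0]
ft_force: [-0.4, -0.4, 0.8]
width: 0.0855
grasp_force: 0.0
```

```bash
cat > s.py <<'E'
from h import *
import sys
np.set_printoptions(precision=4,suppress=True)
s=manip.read_state(); T=rot(s['tool_rot'])
print(s['clock'],'q',s['qpos'],'p',s['eef_pos'],'yaw',np.degrees(np.arctan2(T[1,0],T[0,0])),'w',s['width'],'g',s['grasp_force'],'F',s['ft_force'],'z',T[:,2])
if len(sys.argv)>3:
    d=np.array([float(v) for v in sys.argv[1:4]])-s['eef_pos']; print('rows of full scale in tool axes',T.T@d/.02)
E
python3 s.py .490 .213 .25
```

```text
2.2 q [-1.2264  0.0682 -0.2217  1.281  -0.      1.9556] p [ 0.1438 -0.4008  0.2483] yaw -2.317477630749944 w 0.08548983655299147 g 0.0 F [-0.3767 -0.3558  0.7684] z [-0. -0. -1.]
rows of full scale in tool axes [ 16.0568 -31.3652  -0.085 ]
```

>>> {"api": "apply_moves", "payload": {
  "motion": [0,0,0,0,0,-1,-1,0,0,0,0,0,-1,-1,0,0,0,0,0,-1,-1,0,0,0,0,0,-1,-1,0,0,0,0,0,-1,-1]
}}

```text
clock: 2.7
eef_pos: [0.144, -0.4016, 0.2484]
tool_rot: [0.0, 0.988, 0.157, 0.0]
ft_force: [-0.2, -0.3, -0.2]
width: 0.0853
grasp_force: 0.0
```

>>> {"api": "apply_moves", "payload": {
  "motion": [0,0,0,0,0,-1,-1,0,0,0,0,0,-1,-1,0,0,0,0,0,-1,-1,0,0,0,0,0,-1,-1,0,0,0,0,0,-1,-1]
}}

```text
clock: 3.2
eef_pos: [0.144, -0.4016, 0.2484]
tool_rot: [0.0, 0.945, 0.326, 0.0]
ft_force: [0.1, -0.1, -0.1]
width: 0.0855
grasp_force: 0.0
```

>>> {"api": "apply_moves", "payload": {
  "motion": [0,0,0,0,0,-1,-1,0,0,0,0,0,-1,-1,0,0,0,0,0,-1,-1,0,0,0,0,0,-1,-1,0,0,0,0,0,-1,-1]
}}

```text
clock: 3.7
eef_pos: [0.144, -0.4016, 0.2483]
tool_rot: [0.0, 0.874, 0.485, 0.0]
ft_force: [-0.4, 0.3, -0.1]
width: 0.0854
grasp_force: 0.0
```

>>> {"api": "apply_moves", "payload": {
  "motion": [0,0,0,0,0,-1,-1,0,0,0,0,0,-1,-1,0,0,0,0,0,-1,-1,0,0,0,0,0,-1,-1,0,0,0,0,0,-1,-1]
}}

```text
clock: 4.2
eef_pos: [0.144, -0.4016, 0.2483]
tool_rot: [0.0, 0.777, 0.63, -0.0]
ft_force: [-0.8, -0.3, -1.0]
width: 0.0855
grasp_force: 0.0
```

>>> {"api": "apply_moves", "payload": {
  "motion": [0,0,0,0,0,-1,-1,0,0,0,0,0,-1,-1,0,0,0,0,0,-1,-1,0,0,0,0,0,-1,-1,0,0,0,0,0,-1,-1]
}}

```text
clock: 4.7
eef_pos: [0.144, -0.4016, 0.2483]
tool_rot: [0.0, 0.656, 0.755, -0.0]
ft_force: [0.5, 1.0, -0.4]
width: 0.0854
grasp_force: 0.0
```

>>> {"api": "apply_moves", "payload": {
  "motion": [0,0,0,0,0,-1,-1,0,0,0,0,0,-1,-1,0,0,0,0,0,-1,-1,0,0,0,0,0,-1,-1,0,0,0,0,0,-1,-1]
}}

```text
clock: 5.2
eef_pos: [0.144, -0.4016, 0.2483]
tool_rot: [0.0, 0.515, 0.857, -0.0]
ft_force: [0.2, 0.6, -0.6]
width: 0.0851
grasp_force: 0.0
```

>>> {"api": "apply_moves", "payload": {
  "motion": [0,0,0,0,0,-1,-1,0,0,0,0,0,-1,-1,0,0,0,0,0,-1,-1,0,0,0,0,0,-1,-1,0,0,0,0,0,-1,-1]
}}

```text
clock: 5.7
eef_pos: [0.144, -0.4016, 0.2484]
tool_rot: [0.0, 0.358, 0.934, -0.0]
ft_force: [-1.1, 0.1, 0.9]
width: 0.0855
grasp_force: 0.0
```

>>> {"api": "apply_moves", "payload": {
  "motion": [0,0,0,0,0,-1,-1,0,0,0,0,0,-1,-1,0,0,0,0,0,-1,-1,0,0,0,0,0,-1,-1,0,0,0,0,0,-1,-1]
}}

```text
clock: 6.2
eef_pos: [0.144, -0.4016, 0.2484]
tool_rot: [0.0, 0.191, 0.982, -0.0]
ft_force: [0.2, 0.7, -0.5]
width: 0.0855
grasp_force: 0.0
```

```bash
python3 s.py .490 .213 .25
```

```text
6.2 q [-1.2265  0.0695 -0.22    1.2812  0.     -0.8431] p [ 0.144  -0.4016  0.2484] yaw 158.02850420112222 w 0.08546735610482703 g 0.0 F [ 0.1805  0.6982 -0.4771] z [ 0.     -0.0001 -1.    ]
rows of full scale in tool axes [-4.5456 34.9714 -0.083 ]
```

>>> {"api": "apply_moves", "payload": {
  "motion": [-0.13,1,0,0,0,0,-1,-0.13,1,0,0,0,0,-1,-0.13,1,0,0,0,0,-1,-0.13,1,0,0,0,0,-1,-0.13,1,0,0,0,0,-1]
}}

```text
clock: 6.7
eef_pos: [0.194, -0.3132, 0.2484]
tool_rot: [0.0, 0.192, 0.981, -0.0]
ft_force: [1.4, 0.2, 0.5]
width: 0.0852
grasp_force: 0.0
```

>>> {"api": "apply_moves", "payload": {
  "motion": [-0.13,1,0,0,0,0,-1,-0.13,1,0,0,0,0,-1,-0.13,1,0,0,0,0,-1,-0.13,1,0,0,0,0,-1,-0.13,1,0,0,0,0,-1]
}}

```text
clock: 7.2
eef_pos: [0.2437, -0.2254, 0.2484]
tool_rot: [0.0, 0.192, 0.981, -0.0]
ft_force: [0.5, 0.2, -0.3]
width: 0.0853
grasp_force: 0.0
```

>>> {"api": "apply_moves", "payload": {
  "motion": [-0.13,1,0,0,0,0,-1,-0.13,1,0,0,0,0,-1,-0.13,1,0,0,0,0,-1,-0.13,1,0,0,0,0,-1,-0.13,1,0,0,0,0,-1]
}}

```text
clock: 7.7
eef_pos: [0.2935, -0.1377, 0.2485]
tool_rot: [0.0, 0.192, 0.981, -0.0]
ft_force: [-0.2, -0.9, -0.4]
width: 0.085
grasp_force: 0.0
```

>>> {"api": "apply_moves", "payload": {
  "motion": [-0.13,1,0,0,0,0,-1,-0.13,1,0,0,0,0,-1,-0.13,1,0,0,0,0,-1,-0.13,1,0,0,0,0,-1,-0.13,1,0,0,0,0,-1]
}}

```text
clock: 8.2
eef_pos: [0.3432, -0.0499, 0.2485]
tool_rot: [0.0, 0.192, 0.981, 0.0]
ft_force: [-0.5, -0.2, 0.2]
width: 0.0855
grasp_force: 0.0
```

>>> {"api": "apply_moves", "payload": {
  "motion": [-0.13,1,0,0,0,0,-1,-0.13,1,0,0,0,0,-1,-0.13,1,0,0,0,0,-1,-0.13,1,0,0,0,0,-1,-0.13,1,0,0,0,0,-1]
}}

```text
clock: 8.7
eef_pos: [0.393, 0.0379, 0.2484]
tool_rot: [0.0, 0.192, 0.981, 0.0]
ft_force: [-0.4, 0.1, -0.2]
width: 0.0851
grasp_force: 0.0
```

>>> {"api": "apply_moves", "payload": {
  "motion": [-0.13,1,0,0,0,0,-1,-0.13,1,0,0,0,0,-1,-0.13,1,0,0,0,0,-1,-0.13,1,0,0,0,0,-1,-0.13,1,0,0,0,0,-1]
}}

```text
clock: 9.2
eef_pos: [0.4427, 0.1256, 0.2484]
tool_rot: [0.0, 0.192, 0.981, 0.0]
ft_force: [0.3, -0.4, 0.4]
width: 0.0852
grasp_force: 0.0
```

>>> {"api": "apply_moves", "payload": {
  "motion": [-0.13,1,0,0,0,0,-1,-0.13,1,0,0,0,0,-1,-0.13,1,0,0,0,0,-1,-0.13,1,0,0,0,0,-1,-0.13,1,0,0,0,0,-1]
}}

```text
clock: 9.7
eef_pos: [0.4925, 0.2136, 0.2483]
tool_rot: [0.0, 0.192, 0.981, 0.0]
ft_force: [0.6, 0.2, 0.1]
width: 0.0855
grasp_force: 0.0
```

```bash
python3 s.py .490 .213 .25
python3 - <<'E'
from h import *
np.set_printoptions(precision=4,suppress=True)
f=viewer.grab_frame('wrist'); cv2.imwrite('pics/wrist1.png',f['image'][:,:,::-1]); print(f['eye'],rot(f['attitude']),f['fx'],f['cx'],f['cy'])
for n,z in [('grip',.123),('lens',.06),('slot_mouth',.064)]:
    for r in finder.place_of(n,'wrist')[:1]: print(n,r,onz(f,r['at'],z))
m=f['image'].max(2)<45
n,lab,st,ce=cv2.connectedComponentsWithStats(m.astype(np.uint8))
for k in range(1,n):
    if st[k,4]>150: print(st[k],ce[k])
E
```

```text
9.7 q [0.4091 0.2585 0.0143 1.3265 0.0001 0.7954] p [0.4925 0.2136 0.2483] yaw 157.8691727849553 w 0.08551089676388557 g 0.0 F [0.5786 0.1722 0.0573] z [ 0.      0.0001 -1.    ]
rows of full scale in tool axes [ 0.1069 -0.0745 -0.084 ]
[0.4187 0.2438 0.375 ] [[ 0.3761  0.8804  0.2888]
 [ 0.9266 -0.3576 -0.1164]
 [ 0.0008  0.3114 -0.9503]] 360.0815859728924 319.16456735869514 197.56035886789476
grip {'at': [196.8, 316.0], 'conf': 0.79} [0.4939 0.211  0.123 ]
lens {'at': [244.5, 320.4], 'conf': 0.59} [0.5589 0.1884 0.06  ]
slot_mouth {'at': [243.2, 321.2], 'conf': 0.8} [0.5562 0.1903 0.064 ]
[ 301  150   27   74 1527] [314.8821 184.353 ]
[    0   266   225   134 13881] [129.7763 358.7555]
[  415   266   224   134 13106] [508.337  358.2062]
[ 230  380  179   20 2635] [318.9362 390.9271]
```

View pics/wrist1.png

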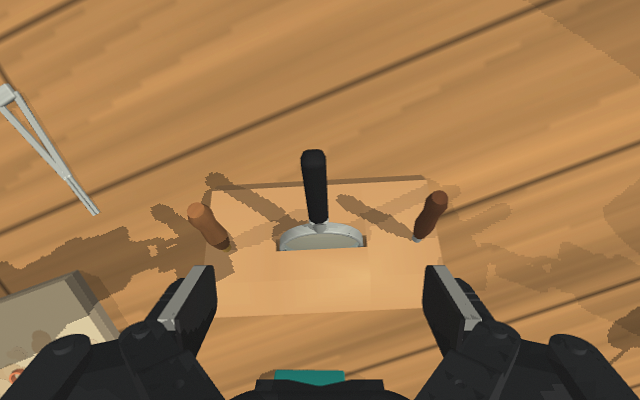

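The wrist view shows the handle from (151,313) to (222,319), centred between the fingers with about 2° of yaw left to correct, and the file handles well clear. I'll descend.

>>> {"api": "apply_moves", "payload": {
  "motion": [-0.17,-0.07,1,0,0,-0.5,-1,0,0,1,0,0,0,-1,0,0,1,0,0,0,-1,0,0,1,0,0,0,-1,0,0,1,0,0,0,-1]
}}

```text
clock: 10.4
eef_pos: [0.4943, 0.2092, 0.1479]
tool_rot: [0.0, 0.175, 0.985, 0.0]
ft_force: [1.2, -0.4, -0.5]
width: 0.0855
grasp_force: 0.0
```

>>> {"api": "apply_moves", "payload": {
  "motion": [0,0,0.8,0,0,0,-1,0,0,0.35,0,0,0,-1,0,0,0,0,0,0,-1]
}}

```text
clock: 10.7
eef_pos: [0.4941, 0.2093, 0.1248]
tool_rot: [-0.001, 0.175, 0.985, -0.0]
ft_force: [0.8, 0.2, 0.4]
width: 0.0853
grasp_force: 0.0
```

```bash
python3 s.py .495 .211 .125
python3 - <<'E'
from h import *
f=viewer.grab_frame('wrist'); cv2.imwrite('pics/wrist2.png',f['image'][:,:,::-1])
E
```

```text
10.7 q [ 0.4007  0.3292 -0.2138  1.0293  0.      0.7526] p [0.4941 0.2093 0.1248] yaw 159.8349866308732 w 0.08534376318852595 g 0.0 F [0.7952 0.1914 0.3992] z [-0.0014 -0.0005 -1.    ]
rows of full scale in tool axes [-0.0149  0.0966 -0.0085]
```

View pics/wrist2.png

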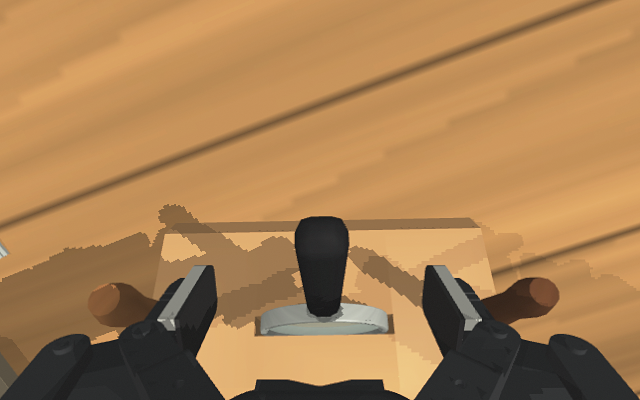

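The handle stands upright between the pads, about 1 mm right of their midline (col 322 against 319.5). I'll correct that and close.

>>> {"api": "apply_moves", "payload": {
  "motion": [0,0.06,0,0,0,0,1,0,0,0,0,0,0,1,0,0,0,0,0,0,1,0,0,0,0,0,0,1,0,0,0,0,0,0,1],
  "newtons": 80
}}

```text
clock: 11.25
eef_pos: [0.4951, 0.2113, 0.1256]
tool_rot: [0.0, 0.175, 0.985, 0.0]
ft_force: [-0.9, 1.4, 3.5]
width: 0.0146
grasp_force: 78.0
```

>>> {"api": "apply_moves", "payload": {
  "motion": [0,0,0,0,0,0,1,0,0,0,0,0,0,1,0,0,0,0,0,0,1]
}}

```text
clock: 11.55
eef_pos: [0.4952, 0.2113, 0.1256]
tool_rot: [0.0, 0.175, 0.985, 0.0]
ft_force: [-1.9, 1.7, 4.4]
width: 0.0142
grasp_force: 78.2
```

```bash
python3 s.py
```

```text
11.55 q [ 0.4031  0.3301 -0.2103  1.0299  0.0004  0.7543] p [0.4952 0.2113 0.1256] yaw 159.88118723115747 w 0.014177687528295102 g 78.22797060012817 F [-1.949   1.6501  4.3684] z [ 0.0004  0.0006 -1.    ]
```

>>> {"api": "apply_moves", "payload": {
  "motion": [0.2,0,-0.2,0,0,0,1,0.3,0,-0.3,0,0,0,1,0.3,0,-0.3,0,0,0,1]
}}

```text
clock: 11.85
eef_pos: [0.4793, 0.2165, 0.1415]
tool_rot: [-0.0, 0.175, 0.985, -0.0]
ft_force: [0.8, -0.1, -1.3]
width: 0.0145
grasp_force: 78.1
```

>>> {"api": "apply_moves", "payload": {
  "motion": [0.3,0,-0.3,0,0,0,1,0.4,0,-0.4,0,0,0,1,0.5,0,-0.5,0,0,0,1,0.5,0,-0.5,0,0,0,1,0.5,0,-0.5,0,0,0,1]
}}

```text
clock: 12.35
eef_pos: [0.4378, 0.2321, 0.1864]
tool_rot: [0.0, 0.175, 0.985, 0.0]
ft_force: [-0.0, 0.3, -1.4]
width: 0.0147
grasp_force: 78.1
```

```bash
python3 s.py
python3 - <<'E'
from h import *
f=viewer.grab_frame('scene'); cv2.imwrite('pics/scene2.png',f['image'][:,:,::-1])
E
```

```text
12.35 q [ 0.4873  0.2175 -0.2032  1.1497  0.0002  0.8386] p [0.4378 0.2321 0.1864] yaw 159.87466504492596 w 0.01473805312815138 g 78.11777830123901 F [-0.0482  0.3479 -1.4164] z [ 0.0002  0.0003 -1.    ]
```

View pics/scene2.png

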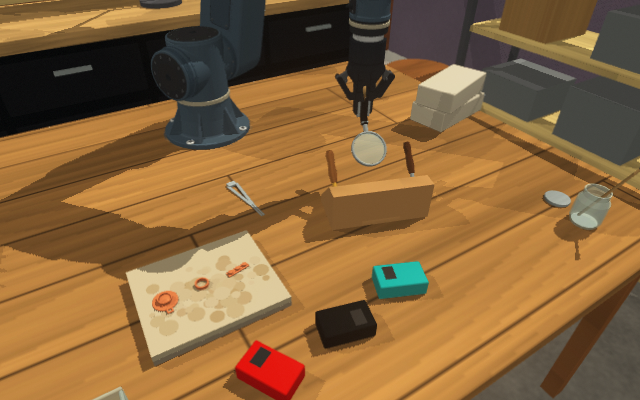

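The magnifier is out of the slot and held by the handle. The lens shows at (149,369) with the stand unmoved. Next I lift it, carry it across and tilt it level.

>>> {"api": "apply_moves", "payload": {
  "motion": [0.3,0,-0.8,0,0,0,1,0,0,-0.9,0,0,0,1,0,0,-0.9,0,0,0,1,0,0,-0.9,0,0,0,1,0,0,-0.7,0,0,0,1]
}}

```text
clock: 12.9
eef_pos: [0.433, 0.234, 0.2707]
tool_rot: [0.0, 0.175, 0.985, 0.0]
ft_force: [0.7, 0.3, -1.0]
width: 0.0143
grasp_force: 78.2
```

>>> {"api": "apply_moves", "payload": {
  "motion": [-0.6,-0.6,0,0,0,0,1,-0.8,-0.8,0,0,0,0,1,-0.8,-0.8,0,0,0,0,1,-0.8,-0.8,0,0,0,0,1,-0.8,-0.8,0,0,0,0,1]
}}

```text
clock: 13.4
eef_pos: [0.4784, 0.1356, 0.2696]
tool_rot: [0.0, 0.175, 0.985, 0.0]
ft_force: [0.2, 0.1, -2.9]
width: 0.0146
grasp_force: 78.3
```

>>> {"api": "apply_moves", "payload": {
  "motion": [-0.8,-0.8,0,0,0,0,1,-0.8,-0.8,0,0,0,0,1,-0.8,-0.8,0,0,0,0,1,-0.8,-0.8,0,0,0,0,1,-0.8,-0.8,0,0,0,0,1]
}}

```text
clock: 13.9
eef_pos: [0.526, 0.0329, 0.2695]
tool_rot: [0.0, 0.175, 0.985, 0.0]
ft_force: [-0.5, 0.1, -2.5]
width: 0.0147
grasp_force: 78.3
```

>>> {"api": "apply_moves", "payload": {
  "motion": [-0.8,-0.8,0,0,0,0,1,-0.8,-0.8,0,0,0,0,1,-0.8,-0.8,0,0,0,0,1,-0.8,-0.8,0,0,0,0,1,-0.8,-0.8,0,0,0,0,1]
}}

```text
clock: 14.4
eef_pos: [0.5736, -0.0697, 0.2695]
tool_rot: [-0.0, 0.175, 0.985, 0.0]
ft_force: [0.2, -0.3, -0.8]
width: 0.0144
grasp_force: 78.3
```

>>> {"api": "apply_moves", "payload": {
  "motion": [0,-0.9,0,0,-0.6,0,1,0,-0.9,0,0,-1,0,1,0,-0.9,0,0,-1,0,1,0,-0.9,0,0,-1,0,1,0,-0.9,0,0,-1,0,1]
}}

```text
clock: 14.9
eef_pos: [0.5419, -0.1539, 0.2696]
tool_rot: [0.159, 0.172, 0.972, -0.028]
ft_force: [-0.2, -0.5, -1.9]
width: 0.0145
grasp_force: 78.3
```

```bash
python3 s.py .515 -.263 .27
```

```text
14.9 q [-0.262   0.0712 -0.2208  0.9561 -0.0285  0.0845] p [ 0.5419 -0.1539  0.2696] yaw 159.878679930135 w 0.014481395302376738 g 78.27798843383789 F [-0.1661 -0.4767 -1.9058] z [ 0.2988 -0.1097 -0.948 ]
rows of full scale in tool axes [-0.5863 -5.5848  0.177 ]
```

>>> {"api": "apply_moves", "payload": {
  "motion": [0,-1,0,0,-1,0,1,0,-1,0,0,-1,0,1,0,-1,0,0,-1,0,1,0,-1,0,0,-1,0,1,0,-1,0,0,-1,0,1]
}}

```text
clock: 15.4
eef_pos: [0.5073, -0.2476, 0.2697]
tool_rot: [0.325, 0.165, 0.929, -0.058]
ft_force: [0.3, -0.4, -2.2]
width: 0.014
grasp_force: 78.3
```

>>> {"api": "apply_moves", "payload": {
  "motion": [0,-0.6,0,0,-1,0,1,0,0,0,0,-0.65,0,1,0,0,0,0,0,0,1]
}}

```text
clock: 15.7
eef_pos: [0.502, -0.2581, 0.2678]
tool_rot: [0.376, 0.162, 0.91, -0.067]
ft_force: [0.6, 0.4, -1.4]
width: 0.0144
grasp_force: 78.4
```

```bash
python3 s.py .515 -.263 .16
python3 - <<'E'
from h import *
F={c:viewer.grab_frame(c) for c in ['scene','top']}
np.set_printoptions(precision=4,suppress=True)
for n in ['lens','grip']:
    b={}
    for c in F:
        r=finder.place_of(n,c); print(n,c,[(np.round(x['at'],1).tolist(),round(x['conf'],2)) for x in r[:2]])
        if r: b[c]=r[0]['at']
    if len(b)==2: print(tri([(F[c],b[c]) for c in b]))
im=np.vstack([cv2.resize(F['scene']['image'][150:350,100:420],None,fx=1.5,fy=1.5),cv2.resize(F['top']['image'][110:310,270:590],None,fx=1.5,fy=1.5)][:2])
cv2.imwrite('pics/both3.png',im[:,:,::-1])
E
```

```text
15.7 q [-0.5443 -0.1471 -0.7064  0.2373  0.1353 -0.1362] p [ 0.502  -0.2581  0.2678] yaw 159.76719776718863 w 0.01437559820518793 g 78.4275734424591 F [ 0.5665  0.3946 -1.4251] z [ 0.6625 -0.2433 -0.7084]
rows of full scale in tool axes [ 3.3131 -0.0075  4.3085]
lens scene [([178.2, 130.2], 0.97)]
lens top [([194.5, 473.9], 0.85)]
(array([ 0.5885, -0.2901,  0.2681]), [0.0005062797299501021, 0.0005062797299500493])
grip scene [([146.8, 139.2], 0.78)]
grip top [([240.3, 458.0], 0.56)]
(array([ 0.5058, -0.2586,  0.2674]), [0.0005287585360866905, 0.0005287585360867188])
```

View pics/both3.png

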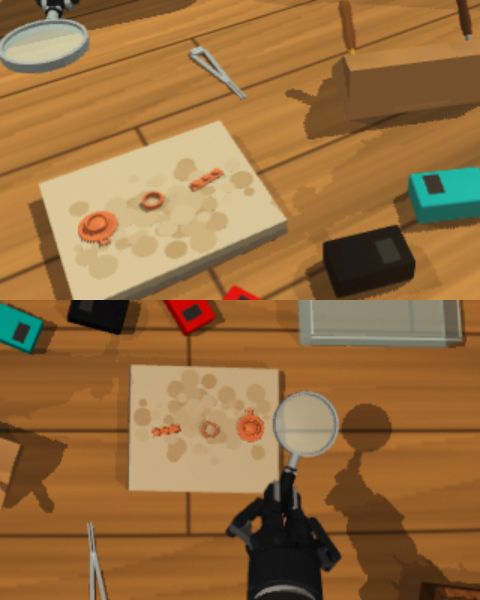

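The magnifier is level (lens z 0.268, grip z 0.267). In the top view the lens centre is at (194,474) and the pendant at (195,437). I'll lower it straight down onto the target.

>>> {"api": "apply_moves", "payload": {
  "motion": [0.5,0.03,0.6,0,0,0,1,0.66,0.03,0.79,0,0,0,1,0.66,0.03,0.79,0,0,0,1,0.66,0.03,0.79,0,0,0,1,0.66,0,0.79,0,0,0,1]
}}

```text
clock: 16.5
eef_pos: [0.5137, -0.2594, 0.1713]
tool_rot: [0.377, 0.161, 0.91, -0.067]
ft_force: [-0.4, -0.5, -1.9]
width: 0.0142
grasp_force: 78.4
```

>>> {"api": "apply_moves", "payload": {
  "motion": [0.66,0,0.79,0,0,0,1,0.6,0,0.7,0,0,0,1,0.5,0,0.6,0,0,0,1,0.4,0,0.45,0,0,0,1,0,0,0,0,0,0,1]
}}

```text
clock: 17.0
eef_pos: [0.5178, -0.2608, 0.1031]
tool_rot: [0.375, 0.162, 0.91, -0.066]
ft_force: [-1.0, -0.0, -1.7]
width: 0.0144
grasp_force: 78.3
```

```bash
cat > c.py <<'E'
from h import *
import sys
F={c:viewer.grab_frame(c) for c in ['scene','top']}
np.set_printoptions(precision=4,suppress=True)
for n in ['lens','grip','pendant','pendant_top']:
    b={}
    for c in F:
        r=finder.place_of(n,c); print(n,c,[(np.round(x['at'],1).tolist(),round(x['conf'],2)) for x in r[:2]])
        if r: b[c]=r[0]['at']
        if r and n[0]=='p': print('   z',onz(F[c],r[0]['at'],.034 if 't' in n[6:] and n!='pendant' else .024))
    if len(b)==2: print(tri([(F[c],b[c]) for c in b]))
im=np.vstack([cv2.resize(F['scene']['image'][150:350,100:420],None,fx=1.5,fy=1.5),cv2.resize(F['top']['image'][130:270,340:520],(480,373))])
cv2.imwrite('pics/'+sys.argv[1],im[:585,:,::-1])
E
python3 s.py; python3 c.py both4.png
```

```text
17.0 q [-0.5293  0.1682 -0.9814 -0.3524  0.1258 -0.1268] p [ 0.5178 -0.2608  0.1031] yaw 159.8550904299108 w 0.014379597126751126 g 78.32430124282837 F [-0.9751 -0.0176 -1.7076] z [ 0.6617 -0.2417 -0.7097]
lens scene [([269.6, 157.5], 0.81)]
lens top [([194.3, 448.7], 0.77)]
(array([ 0.6029, -0.296 ,  0.1002]), [0.0037172854317714926, 0.0037172854317714748])
grip scene [([233.1, 164.0], 0.83)]
grip top [([230.4, 432.1], 0.78), ([200.7, 380.8], 0.64)]
(array([ 0.5223, -0.2597,  0.0999]), [0.0008266924230545647, 0.0008266924230546296])
pendant scene [([296.1, 165.3], 0.61), ([284.0, 202.3], 0.53)]
   z [ 0.5943 -0.293   0.024 ]
pendant top [([288.2, 332.3], 0.26)]
   z [ 0.3867 -0.0443  0.024 ]
(array([ 0.3261, -0.1683, -0.2856]), [0.1092172087393341, 0.10921720873933416])
pendant_top scene [([297.9, 169.0], 0.85)]
   z [ 0.6108 -0.2893  0.034 ]
pendant_top top []
```

View pics/both4.png

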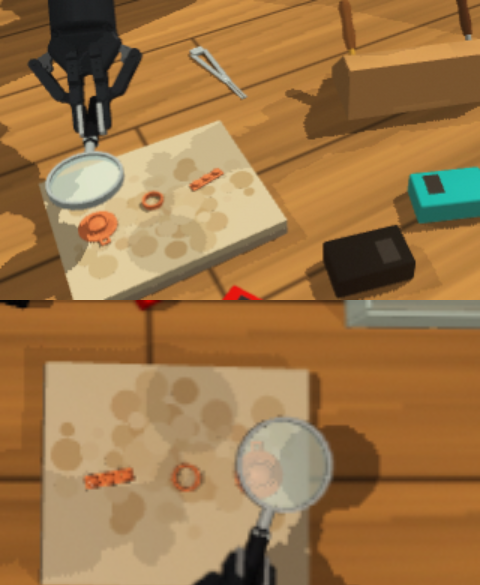

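Run:
```python
from h import *
np.set_printoptions(precision=4,suppress=True)
F={c:viewer.grab_frame(c) for c in ['scene','top']}
for c,(a,b,l,r) in {'top':(175,215,420,455),'scene':(285,318,145,186)}.items():
    im=cv2.imread(f'pics/{c}0.png').astype(int); m=np.zeros((400,640),np.uint8)
    m[a:b,l:r]=((im[...,2]-im[...,0])>90)[a:b,l:r]
    m=cv2.morphologyEx(cv2.morphologyEx(m,cv2.MORPH_CLOSE,np.ones((7,7))),cv2.MORPH_OPEN,cv2.getStructuringElement(2,(9,9)))
    p=np.argwhere(m); e=cv2.fitEllipse(max(cv2.findContours(m,0,1)[0],key=len)); at=[e[0][1],e[0][0]]
    print(c,len(p),p.mean(0),e,onz(F[c],p.mean(0),.028),onz(F[c],at,.028))
for at in ([191.9,446.5],[192.5,446]): print('lens top',onz(F['top'],at,.103))
print('lens scene',onz(F['scene'],[150+181/1.5,100+85/1.5],.103))
```

```text
top 266 [195.  436.5] ((436.5, 195.0), (17.35330581665039, 17.716651916503906), 141.17967224121094) [ 0.6057 -0.2939  0.028 ] [ 0.6057 -0.2939  0.028 ]
scene 440 [300.5636 164.9045] ((164.9617156982422, 300.60662841796875), (20.086408615112305, 26.18878936767578), 68.85147857666016) [ 0.6074 -0.2966  0.028 ] [ 0.6075 -0.2965  0.028 ]
lens top [ 0.6069 -0.2939  0.103 ]
lens top [ 0.6056 -0.2927  0.103 ]
lens scene [ 0.6098 -0.2946  0.103 ]
```

The lens (about 0.607, -0.294) sits within a few millimetres of the pendant (about 0.606, -0.295), level and 7 cm above it. I'll let it settle and hand in.

>>> {"api": "apply_moves", "payload": {
  "motion": [0,0,0,0,0,0,1,0,0,0,0,0,0,1,0,0,0,0,0,0,1]
}}

```text
clock: 17.9
eef_pos: [0.518, -0.2613, 0.1052]
tool_rot: [0.377, 0.162, 0.91, -0.067]
ft_force: [1.2, 0.7, -1.6]
width: 0.0145
grasp_force: 78.3
```

```bash
python3 s.py; python3 -c "
from station import manip
print(manip.job_done())"
```

```text
17.9 q [-0.53    0.1648 -0.9814 -0.3526  0.1259 -0.1269] p [ 0.518  -0.2613  0.1052] yaw 159.86134721412654 w 0.014521668936797658 g 78.31699848175049 F [ 1.1828  0.6726 -1.6498] z [ 0.6638 -0.2433 -0.7072]
the job is handed in; nothing more can be done
None
```

The job is handed in at 17.9 s, with no verdict shown: by my measurements the magnifier was held still by its handle, level, with the lens within about 4 mm of the pendant's centre and about 7 cm above it.

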